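# Put the balance's calibration weights back in their holders

## Task

Put the set of calibration weights in order: stand each of the three steel knob weights upright, fully down in the recess of the wooden holder of its own size (large, medium, small). The small weight and a rubber stopper now occupy holders that are not theirs; the stopper belongs standing upright in the white dish. Set the weights down rather than dropping them, let go of everything, and leave the bottle and the sample tin where they stand.

Things in the scene. Friction and masses are not known exactly. Their poses are not given: they have to be found in the camera images.
- weight_large: A bright steel calibration weight: an upright cylinder with a narrower round knob on top. Large one: body 40 mm in diameter and 46 mm tall, knob 24 mm wide, 64 mm tall overall, 500 g. Origin at the centre of its underside, z up. Stands loose on the bench at the start.
- weight_medium: A bright steel calibration weight: an upright cylinder with a narrower round knob on top. Medium one: body 30 mm in diameter and 33 mm tall, knob 18 mm wide, 47 mm tall overall, 200 g. Origin at the centre of its underside, z up. Stands loose on the bench at the start.
- weight_small: A bright steel calibration weight: an upright cylinder with a narrower round knob on top. Small one: body 24 mm in diameter and 26 mm tall, knob 15 mm wide, 38 mm tall overall, 100 g. Origin at the centre of its underside, z up. At the start it stands in the wrong holder, the large or the medium one.
- stopper: Brown rubber stopper, slightly tapered, 31 mm wide at the foot and 34 mm at the top, 34 mm tall, about 40 g, no knob. Origin at the centre of its underside, z up. At the start it stands in a weight holder, the large or the medium one (the one that the small weight is not in).
- holder_large: Fixed square wooden block, 10 mm high, with one round recess 6 mm deep in its middle (the recess floor is 4 mm above the bench, lined with dark green felt). Origin at the centre of its underside, on the bench; z up, x and y along its sides. Largest of the three: 74 mm square, recess 62 mm across; home of the large weight.
- holder_medium: Fixed square wooden block, 10 mm high, with one round recess 6 mm deep in its middle (the recess floor is 4 mm above the bench, lined with dark green felt). Origin at the centre of its underside, on the bench; z up, x and y along its sides. Middle one: 62 mm square, recess 50 mm across; home of the medium weight.
- holder_small: Fixed square wooden block, 10 mm high, with one round recess 6 mm deep in its middle (the recess floor is 4 mm above the bench, lined with dark green felt). Origin at the centre of its underside, on the bench; z up, x and y along its sides. Smallest: 52 mm square, recess 40 mm across; home of the small weight; empty at the start.
- dish: Fixed shallow round white dish, 88 mm across, 10 mm high, walls 3 mm, inner floor 4 mm above the bench; the stopper's place; empty at the start. Origin at the centre of its underside, z up.
- bottle: Bystander: small amber glass bottle with a white cap, 44 mm in diameter, 60 mm tall, standing loose on the bench. Origin at the centre of its underside, z up. Not to be disturbed.
- tin: Bystander: flat lidded dull aluminium sample tin, 60 mm in diameter, 32 mm tall, no knob, standing loose on the bench. Origin at the centre of its underside, z up. Not to be disturbed.
Mind the look-alikes: they are no part of the job. What is shaped like the weight_medium but green or purple is not meant.

How it is judged (in metres and radians):
At the end, for the whole second after the job is handed in: Each weight upright (0.12 rad) on the recess floor of its own size of holder (underside 1 to 7.5 mm above the holder's, centres within 16 mm); the stopper likewise in the dish (within 27 mm); all released and at rest (below 0.02 m/s, 0.2 rad/s) (horizontal distance between weight_large and holder_large below 0.016 m and z of weight_large in the frame of holder_large between 0.001 and 0.0075 m and angle between each of weight_large, weight_medium, weight_small, stopper's own z axis and vertical below 0.12 rad and linear speed of each of weight_large, weight_medium, weight_small, stopper below 0.02 m/s and angular speed of each of weight_large, weight_medium, weight_small, stopper below 0.2 rad/s and horizontal distance between weight_medium and holder_medium below 0.016 m and z of weight_medium in the frame of holder_medium between 0.001 and 0.0075 m and horizontal distance between weight_small and holder_small below 0.016 m and z of weight_small in the frame of holder_small between 0.001 and 0.0075 m and horizontal distance between stopper and dish below 0.027 m and z of stopper in the frame of dish between 0.001 and 0.0075 m); the robot touches nothing.
It fails at once if the bottle is knocked or moved (more than 30 mm) (distance of bottle from where it was at the start of the episode above 0.03 m).
It fails at once if the tin is knocked or moved (more than 30 mm) (distance of tin from where it was at the start of the episode above 0.03 m).
It fails at once if the large weight is dropped or thrown down (faster than 0.6 m/s within 20 mm of the bench) (height (world z) of weight_large below 0.02 m and linear speed of weight_large above 0.6 m/s).
It fails at once if the medium weight is dropped or thrown down (faster than 0.6 m/s within 20 mm of the bench) (height (world z) of weight_medium below 0.02 m and linear speed of weight_medium above 0.6 m/s).
It fails at once if the small weight is dropped or thrown down (faster than 0.6 m/s within 20 mm of the bench) (height (world z) of weight_small below 0.02 m and linear speed of weight_small above 0.6 m/s).
It also fails if it takes over 112 s, if anything falls off the work surface, if the arm or the gripper's body presses on something with over 40 N, if the wrist force passes 120 N, or if a joint passes its speed limit or range.

## Robot

A 7-joint arm with a two-finger parallel gripper is mounted at the origin on the work surface. World frame = base frame: x ahead of the robot, y to its left, z up, the work surface at z = 0. Lengths are in mm, angles in rad, forces in N, time in s.
With the tool pointing down it reaches from about 400 to 850 mm from the base axis. Payload 4.4 kg.
Tool frame: the origin (TCP) lies at the very end of the fingers, on their centre line; the grasp point (between the pads) lies 19 mm behind it (manip.grasp_offset is the distance from the TCP to the grasp point, in mm); z points along the fingers, y is the line along which they close (so a half turn about z gives the same grasp; the last joint's range is limited). The gripper opens to 94 mm and grips with 3 to 60 N. Pads are 16 mm wide; open, the fingers measure 119 mm over their backs; the gripper's body (75 mm by 177 mm) begins 78 mm behind the grasp point.
Start: joints at [1.195, 0.628, 0.038, 1.517, -0.027, 0.996, -0.02], TCP at [198.193, -619.062, 205.478] pointing down, gripper open.
Joint ranges: [-3.06, 3.06], [-0.37, 2.12], [-1.25, 1.32], [0.18, 2.47], [-1.1, 4.24], [0.23, 1.98], [-2.94, 2.94]. Speed limits (rad/s): [2.57, 2.57, 3.14, 3.14, 3.14, 3.14, 3.14].

## Interface

Orientations are given as a unit quaternion [w, x, y, z].
In Python, from cell import manip, viewer, job gives the robot as it stands.
- The arm moves only by the tool apply_moves, never from a script. Its argument "motion" is a list of rows, each a list of 2 entries, a list of its own where there are three numbers: the shift along the tool's x, y, z in m, then the turn, a rotation vector about the tool's x, y, z in degrees. A call has 1 to 12 rows; each row shifts and turns the commanded pose from where the row before left it, along the tool's axes as they then stand; what a row does not reach is not made up. A row lasts 1/10 s, in which the tool goes at most 50 mm and 8.59 degrees, less where a joint would pass 70% of its speed; a pose out of reach is approached as far as the arm can. A call with a gripper value outside its range is refused whole. "hand" is the opening, from 0 (shut) to 1 (fully open), set as the call begins (left out, the last holds). The fingers move at their own pace and stop on an object; "grip_force" is the grip in N (left out, the last holds). Time passes only in rows, so rows that do not move let the fingers close. It gives the time, the measured TCP pose, the force, the opening and the grip force at its end, in the units of the state.
- manip.sense(): the state, without advancing time (a new reading comes with each control period).
- viewer.capture(name): name is "scene" or "top"; returns a dict with "img" (384x512x3 uint8, blue, green, red), "fx", "fy", "cx", "cy" (pixels), "k1" (the pictures are not rectified: a ray, as slopes to the right and down, at radius r is drawn at 1 + k1 r^2 times it, then the intrinsics apply), "R" (3x3) and "t" (3): a world point X has camera coordinates R X + t. Camera axes: x right, y down, z forward; pixel columns grow to the right and rows downward; lengths in mm; the calibration is good to about 2 mm. A picture is of the moment at which its call begins. There is no depth.
- job.close_job(): hands the job in; it is judged then, once.
The state is a dict: "time_s": time; "joints": joint angles; "qvel": joint speeds; "joint_torque": joint torques, N m; "eef_pos": TCP position; "tool_rot": TCP orientation; "wrist_force": force on the tool from outside, world axes, zero at the start; "ft_torque": the same for the moment, N m; "gripper_width": finger opening in mm; "finger_force": force on a finger pad.
Only numpy, scipy, OpenCV 4.12 (cv2) and the standard library are available. Lean on these libraries where they do the work, as an engineer would, in place of code of your own. Each camera call takes 0.05 s, during which the arm holds its last target. There are 200 camera calls.

## Working session

There is one attempt and no reset: what is moved stays moved. The work goes in short steps, Python scripts to look and compute and a tool call to move; the robot and the scene stay as the last step left them, time stands still between calls to the robot, and variables do not carry over. Pictures are saved under pics/ and viewed, at most 14 in all, crops included, and the job is handed in when it is done.

Besides the shell and the picture viewer there is one more tool, called after ">>>" as name([rows], argument=value, ...), one row to a line, values as JSON. apply_moves: Moves the arm, as the interface text tells. Its arguments: {"type":"object","properties":{"motion":{"type":"array"},"hand":{"type":"number"},"grip_force":{"type":"number"}},"required":["motion"]}

```bash
ls; mkdir -p pics
python3 - <<'E'
from cell import manip, viewer, job
import cv2
print(manip.sense())
for n in ("scene","top"):
    c=viewer.capture(n); cv2.imwrite(f"pics/{n}0.png",c["img"]); print({k:v for k,v in c.items() if k!="img"})
E
```

```text
pics
{'time_s': 0.0, 'joints': array([ 1.19522312,  0.62932042,  0.03841074,  1.51835175, -0.02697028,
        0.99628691, -0.01998406]), 'qvel': array([ 0.00157856,  0.00061293,  0.00251016, -0.00012494,  0.00103825,
       -0.00032877,  0.00219309]), 'joint_torque': array([-2.09082165e-03, -5.49732149e+01,  1.14295688e+00, -1.86633360e+01,
       -5.22549183e-02,  2.37596815e-02,  1.66243781e-04]), 'eef_pos': array([ 197.98384643, -618.42374995,  204.57541977]), 'tool_rot': array([-9.11188060e-04,  9.88024155e-01,  1.54296513e-01, -1.57086934e-04]), 'wrist_force': array([ 0.01532511, -0.01318715, -0.43547636]), 'ft_torque': array([ 0.03575605, -0.026686  , -0.00852677]), 'finger_force': 0.0, 'gripper_width': 94.1418652741518}
{'fx': 449.5883423075806, 'fy': 449.5883423075806, 'cx': 253.54979507320706, 'cy': 187.2059245443176, 'k1': 0.06194141906978451, 'R': array([[ 0.20957327,  0.97777838, -0.00533711],
       [ 0.6560946 , -0.14466775, -0.74068287],
       [-0.7249958 ,  0.15172568, -0.67183361]]), 't': array([-124.85306871, -294.35956753, 1311.87663865])}
{'fx': 483.18077692758, 'fy': 483.18077692758, 'cx': 254.82789125355785, 'cy': 193.8795198482336, 'k1': -0.12611510421089342, 'R': array([[ 0.00972447, -0.99986557,  0.01320168],
       [-0.99819563, -0.01048885, -0.05912253],
       [ 0.05925305, -0.01260292, -0.99816343]]), 't': array([ -12.59626501,  505.61415664, 1196.85139362])}
```

Run:
```python
import cv2
for n in ("scene","top"):
    cv2.imwrite(f"pics/{n}0b.png",cv2.resize(cv2.imread(f"pics/{n}0.png"),(800,600),interpolation=cv2.INTER_CUBIC))
```

```text
(no output)
```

View pics/scene0b.png

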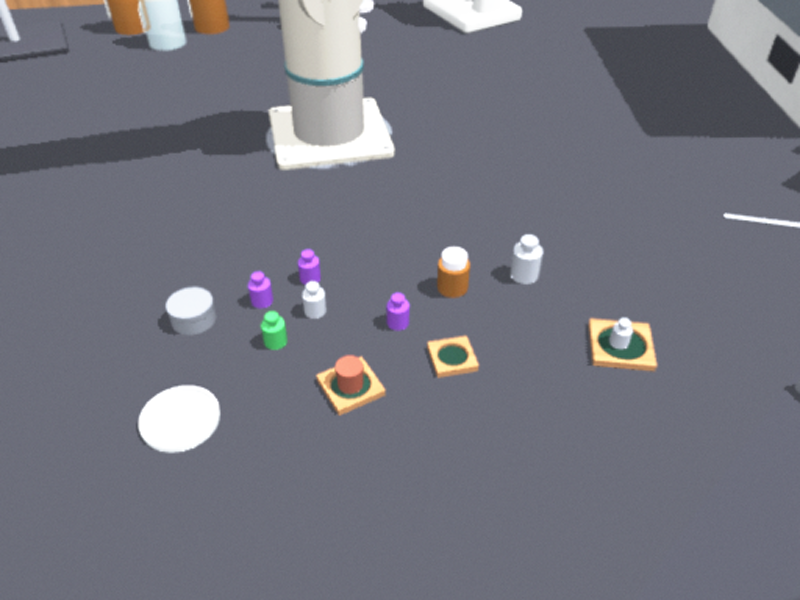

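View pics/top0b.png

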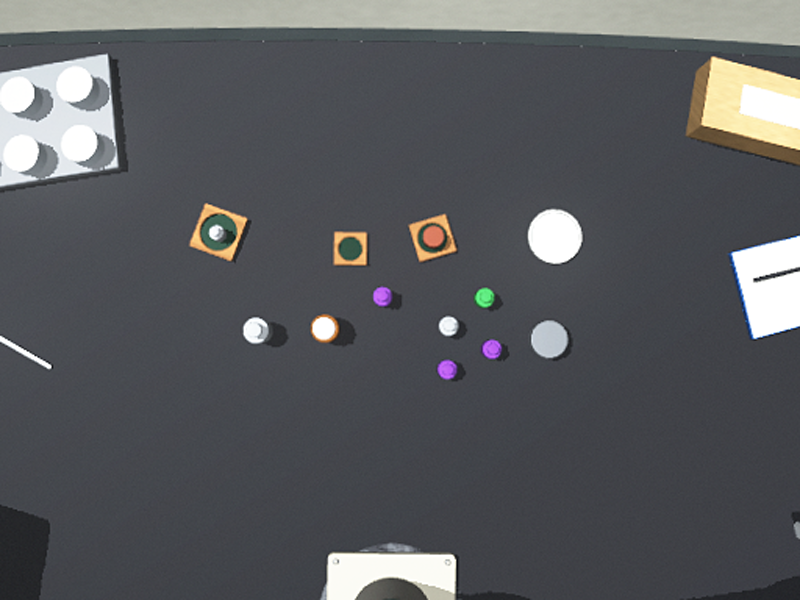

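Top view (800x600 picture): large weight at (256,330), small weight (218,232) in the large holder, stopper (433,236) in the medium holder, small holder (350,248) empty, dish (555,236), bottle (324,328), tin (549,339). 
Candidates for the medium weight: the steel one (449,326), green (485,297), purple (382,296), (492,349) and (447,369). I choose the steel one and check it in a close crop.

```bash
cat > h.py <<'E'
import cv2, numpy as np
from cell import manip, viewer, job
def ray(c,uv):
    d=np.array([(uv[0]-c["cx"])/c["fx"],(uv[1]-c["cy"])/c["fy"]]); s=d.copy()
    for _ in range(20): s=d/(1+c["k1"]*(s@s))
    return -c["R"].T@c["t"], c["R"].T@np.array([*s,1.])
def plane(c,uv,z):
    o,v=ray(c,uv); return (o+v*(z-o[2])/v[2])
def two(c1,u1,c2,u2):
    (o1,a),(o2,b)=ray(c1,u1),ray(c2,u2)
    s=np.linalg.lstsq(np.c_[a,-b],o2-o1,rcond=None)[0]; p,q=o1+s[0]*a,o2+s[1]*b
    return (p+q)/2, np.linalg.norm(p-q)
def proj(c,X):
    p=c["R"]@np.asarray(X,float)+c["t"]; s=p[:2]/p[2]; s=s*(1+c["k1"]*(s@s))
    return np.array([c["fx"]*s[0]+c["cx"],c["fy"]*s[1]+c["cy"]])
def masks(im):
    h,s,v=cv2.split(cv2.cvtColor(im,cv2.COLOR_BGR2HSV))
    return {"steel":((s<50)&(v>110)), "wood":((h>=10)&(h<25)&(s>90)&(v>120)),
      "red":(((h<9)|(h>174))&(s>100)&(v>90)), "green":((h>45)&(h<75)&(s>120)&(v>120)),"purple":((h>125)&(h<160)&(s>100)&(v>80))}
def blob(m,seed,rad=30):
    n,l,st,ce=cv2.connectedComponentsWithStats(m.astype(np.uint8))
    k=[i for i in range(1,n) if st[i,4]>12 and np.hypot(*(ce[i]-seed))<rad]
    if not k: return None
    i=min(k,key=lambda i:np.hypot(*(ce[i]-seed)))
    return ce[i],st[i],(l==i).astype(np.uint8)
E
python3 - <<'E'
from h import *
t=viewer.capture("top"); s=viewer.capture("scene"); mt,ms=masks(t["img"]),masks(s["img"]); f=1/1.5625
L={"wl":("steel",(256,330),(526,262)),"wm":("steel",(449,326),(314,301)),"ws":("steel",(218,232),(621,333)),"stop":("red",(433,236),(350,374)),
"hl":("wood",(218,232),(622,345)),"hm":("wood",(433,238),(350,384)),"hs":("wood",(350,248),(453,356)),"dish":("steel",(555,236),(180,418)),"tin":("steel",(549,339),(191,311)),"bottlecap":("steel",(324,328),(454,258)),
"green":("green",(485,297),(273,331)),"p1":("purple",(382,296),(398,312)),"p2":("purple",(492,349),(260,290)),"p3":("purple",(447,369),(309,268))}
for k,(c,a,b) in L.items():
    A=blob(mt[c],np.array(a)*f,15); B=blob(ms[c],np.array(b)*f,15)
    if A is None or B is None: print(k,A is None,B is None);continue
    p,g=two(t,A[0],s,B[0]); print(k,p.round(1),"gap",round(g,1),"area",A[1][4],B[1][4],"bbox",A[1][:4])
    if k[0]=="h" or k=="dish":
        z=10
        cn=max(cv2.findContours(A[2],cv2.RETR_EXTERNAL,cv2.CHAIN_APPROX_NONE)[0],key=cv2.contourArea)
        P=np.array([plane(t,q[0],z)[:2] for q in cn],np.float32); print("   rect",cv2.minAreaRect(P))
c=cv2.resize(t["img"][120:250,110:370],None,fx=3,fy=3,interpolation=cv2.INTER_CUBIC)
cv2.imwrite("pics/crop1.png",c)
E
```

```text
wl False True
wm False True
ws False True
stop [613.  -61.6  26.2] gap 0.2 area 147 347 bbox [271 145  13  14]
hl [620.7 290.2  -1.7] gap 2.3 area 422 444 bbox [121 130  37  37]
   rect ((619.825439453125, 288.46319580078125), (74.93864440917969, 75.58180236816406), 70.6787109375)
hm [615.1 -62.1  -0.9] gap 1.1 area 349 370 bbox [261 137  31  31]
   rect ((613.5199584960938, -61.24317169189453), (63.85929870605469, 64.33949279785156), 17.445432662963867)
hs [594.6  72.2   5. ] gap 1.1 area 276 311 bbox [213 148  22  22]
   rect ((594.9161987304688, 72.5131607055664), (53.548004150390625, 53.09490966796875), 0.5842238068580627)
dish False True
tin False True
bottlecap False True
green [ 516.4 -144.5   20.4] gap 0.8 area 120 272 bbox [304 184  12  13]
p1 [516.4  18.7  22.5] gap 0.2 area 127 307 bbox [239 183  12  13]
p2 [ 434.  -155.5   22.5] gap 0.6 area 140 300 bbox [308 217  13  13]
p3 [401.1 -85.1  24.3] gap 0.3 area 135 257 bbox [280 230  13  13]
```

View pics/crop1.png

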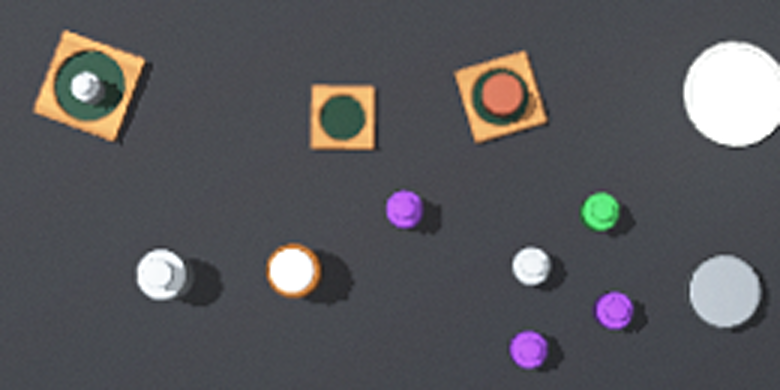

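The crop shows the steel weight at (532,266), with green (600,211) and purple (404,209), (615,310), (528,350) around it. The large weight is at (161,275), the small one at (87,86) and the stopper at (502,94). The holders measure 75, 64 and 53 mm, matching their sizes. The steel mask needs a fix in the scene view.

Run:
```python
from h import *
t=viewer.capture("top"); s=viewer.capture("scene"); f=1/1.5625
hs=cv2.cvtColor(s["img"],cv2.COLOR_BGR2HSV)
for q in [(526,265),(314,303),(621,340),(180,418),(191,320),(454,258),(100,500)]: print(q,hs[int(q[1]*f),int(q[0]*f)],end=" ")
print()
mk=lambda im:(lambda h:(h[...,2]>130)&(h[...,1]<75))(cv2.cvtColor(im,cv2.COLOR_BGR2HSV))
mt,ms=mk(t["img"]),mk(s["img"])
for k,a,b in [("wl",(256,330),(526,262)),("wm",(449,326),(314,301)),("ws",(218,232),(621,333)),("dish",(555,236),(180,418)),("tin",(549,339),(191,311)),("cap",(324,328),(454,258))]:
    A=blob(mt,np.array(a)*f,15); B=blob(ms,np.array(b)*f,15)
    print(k,A[0].round(1),A[1],None if B is None else (B[0].round(1),B[1]))
    if B: p,g=two(t,A[0],s,B[0]); print("   ",p.round(1),round(g,1))
    print("    z10",plane(t,A[0],10).round(1),"z30",plane(t,A[0],30).round(1))
```

```text
(526, 265) [109  26 188] (314, 303) [109  26 219] (621, 340) [110  25 187] (180, 418) [  0   0 255] (191, 320) [112  28 166] (454, 258) [  0   0 255] (100, 500) [116  31 124] 
wl [163.2 211.1] [156 203  16  17 216] (array([337.2, 165.5]), array([327, 149,  22,  34, 573], dtype=int32))
    [459.5 218.3  31.4] 1.7
    z10 [460.2 222.9  10. ] z30 [459.8 219.3  30. ]
wm [286.5 208.2] [281 202  12  13 126] (array([201. , 191.9]), array([193, 178,  17,  27, 334], dtype=int32))
    [470.4 -86.1  22.9] 1.0
    z10 [470.8 -87.6  10. ] z30 [470.1 -86.1  30. ]
ws [137.7 148.3] [133 144  10  10  75] (array([397.7, 212.4]), array([388, 202,  20,  22, 254], dtype=int32))
    [616.4 287.2  25.7] 2.0
    z10 [619.2 291.8  10. ] z30 [616.2 287.2  30. ]
dish [354.7 150.8] [338 134  35  35 968] (array([114.5, 267.6]), array([  88,  246,   54,   45, 1871], dtype=int32))
    [ 619.6 -262.3    6.6] 0.6
    z10 [ 619.1 -261.8   10. ] z30 [ 616.  -257.4   30. ]
tin [351.1 216.6] [340 205  23  24 444] (array([122.3, 197.9]), array([105, 183,  34,  32, 827], dtype=int32))
    [ 450.9 -247.9   20.7] 3.2
    z10 [ 451.  -251.8   10. ] z30 [ 450.7 -247.5   30. ]
cap [206.8 209.6] [200 203  15  14 167] (array([290.5, 164.5]), array([282, 157,  19,  17, 242], dtype=int32))
    [463.8 108.7  57.3] 0.0
    z10 [465.  112.8  10. ] z30 [464.5 111.1  30. ]
```

>>> apply_moves([
  [[0, 0, 0], [0, 0, 6]],
  [[0, 0, 0], [0, 0, 6]],
  [[0, 0, 0], [0, 0, 5.8]],
  [[0.023, -0.031, 0], [0, 0, 0]],
  [[0.023, -0.031, 0], [0, 0, 0]],
  [[0.023, -0.031, 0], [0, 0, 0]],
  [[0.023, -0.031, 0], [0, 0, 0]],
  [[0.023, -0.031, 0], [0, 0, 0]],
  [[0.023, -0.031, 0], [0, 0, 0]],
  [[0.023, -0.031, 0], [0, 0, 0]],
  [[0.023, -0.031, 0], [0, 0, 0]],
  [[0.023, -0.031, 0], [0, 0, 0]],
], hand=0.75, grip_force=20)

```text
time_s: 1.5
eef_pos: [406.3, -338.9, 205.6]
tool_rot: [0.0, 1.0, -0.0, 0.0]
wrist_force: [0.2, -0.8, -0.9]
gripper_width: 70.3
finger_force: 0.0
```

>>> apply_moves([
  [[0.0258, -0.0347, 0], [0, 0, 0]],
  [[0.0258, -0.0347, 0], [0, 0, 0]],
  [[0.0258, -0.0347, 0], [0, 0, 0]],
  [[0.0258, -0.0347, 0], [0, 0, 0]],
  [[0.0258, -0.0347, 0], [0, 0, 0]],
  [[0.0258, -0.0347, 0], [0, 0, 0]],
  [[0.0258, -0.0347, 0], [0, 0, 0]],
  [[0.0258, -0.0347, 0], [0, 0, 0]],
  [[0, 0, 0.035], [0, 0, 0]],
  [[0, 0, 0.04], [0, 0, 0]],
  [[0, 0, 0.03], [0, 0, 0]],
  [[0, 0, 0], [0, 0, 0]],
])

```text
time_s: 2.7
eef_pos: [608.6, -62.3, 96.4]
tool_rot: [-0.0, 1.0, -0.0, -0.004]
wrist_force: [-0.7, -0.6, -0.3]
gripper_width: 70.4
finger_force: 0.0
```

>>> apply_moves([
  [[0.004, -0.001, 0.03], [0, 0, 0]],
  [[0, 0, 0.025], [0, 0, 0]],
  [[0, 0, 0.015], [0, 0, 0]],
  [[0, 0, 0], [0, 0, 0]],
  [[0, 0, 0], [0, 0, 0]],
  [[0, 0, 0], [0, 0, 0]],
])

```text
time_s: 3.3
eef_pos: [617.4, -62.0, 32.2]
tool_rot: [0.0, 1.0, -0.001, 0.001]
wrist_force: [1.2, 0.4, -0.2]
gripper_width: 70.3
finger_force: 0.0
```

Run:
```python
from h import *
t=viewer.capture("scene"); s=manip.sense(); print(s["eef_pos"],s["tool_rot"],proj(t,s["eef_pos"]))
cv2.imwrite("pics/s1.png",cv2.resize(t["img"][140:300,120:340],None,fx=3,fy=3))
```

```text
[617.31810318 -62.00490378  32.10357661] [ 1.06687327e-04  9.99998927e-01 -4.71772754e-04  1.38280049e-03] [223.15449137 238.97423927]
```

View pics/s1.png

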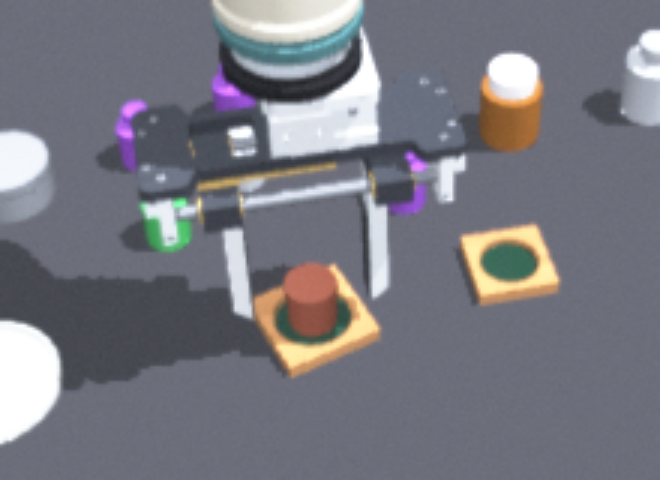

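Fingers straddle the stopper evenly: tips at crop (243,315) and (380,293), stopper (311,300). I'll correct x by -4 mm, lower and grip.

>>> apply_moves([
  [[-0.004, 0, 0.01], [0, 0, 0]],
  [[0, 0, 0.009], [0, 0, 0]],
  [[0, 0, 0], [0, 0, 0]],
  [[0, 0, 0], [0, 0, 0]],
])

```text
time_s: 3.75
eef_pos: [611.7, -61.8, 11.0]
tool_rot: [-0.0, 1.0, -0.0, -0.0]
wrist_force: [0.0, -0.5, -0.2]
gripper_width: 70.2
finger_force: 0.0
```

>>> apply_moves([
  [[0, 0, 0], [0, 0, 0]],
  [[0, 0, 0], [0, 0, 0]],
  [[0, 0, 0], [0, 0, 0]],
  [[0, 0, 0], [0, 0, 0]],
  [[0, 0, 0], [0, 0, 0]],
  [[0, 0, 0], [0, 0, 0]],
  [[0, 0, 0], [0, 0, 0]],
  [[0, 0, 0], [0, 0, 0]],
], hand=0.2, grip_force=15)

```text
time_s: 4.55
eef_pos: [612.2, -61.7, 11.6]
tool_rot: [-0.0, 1.0, -0.0, 0.0]
wrist_force: [-1.5, -0.2, 1.1]
gripper_width: 33.0
finger_force: 15.0
```

>>> apply_moves([
  [[0, 0, -0.02], [0, 0, 0]],
  [[0, 0, -0.03], [0, 0, 0]],
  [[0.002, 0.02, 0], [0, 0, 0]],
  [[0.001, 0.036, 0], [0, 0, 0]],
  [[0.001, 0.036, 0], [0, 0, 0]],
  [[0.001, 0.036, 0], [0, 0, 0]],
  [[0.001, 0.036, 0], [0, 0, 0]],
  [[0.001, 0.026, 0], [0, 0, 0]],
  [[0, 0.01, 0.0], [0, 0, 0]],
  [[0, 0, 0.02], [0, 0, 0]],
  [[0, 0, 0.01], [0, 0, 0]],
  [[0, 0, 0], [0, 0, 0]],
])

```text
time_s: 5.75
eef_pos: [617.6, -259.4, 29.5]
tool_rot: [-0.001, 1.0, 0.0, -0.002]
wrist_force: [-0.6, -0.4, -0.8]
gripper_width: 32.9
finger_force: 15.0
```

>>> apply_moves([
  [[0, 0, 0.01], [0, 0, 0]],
  [[0, 0, 0.006], [0, 0, 0]],
  [[0, 0, 0.003], [0, 0, 0]],
  [[0, 0, 0], [0, 0, 0]],
  [[0, 0, 0], [0, 0, 0]],
  [[0, 0, 0], [0, 0, 0]],
])

```text
time_s: 6.35
eef_pos: [619.2, -262.0, 12.8]
tool_rot: [0.0, 1.0, -0.0, 0.0]
wrist_force: [0.1, 0.4, 0.5]
gripper_width: 32.8
finger_force: 15.0
```

>>> apply_moves([
  [[0, 0, 0.001], [0, 0, 0]],
  [[0, 0, 0], [0, 0, 0]],
  [[0, 0, 0], [0, 0, 0]],
])

```text
time_s: 6.65
eef_pos: [619.1, -262.0, 11.7]
tool_rot: [0.0, 1.0, -0.0, 0.0]
wrist_force: [-0.2, 0.1, 0.3]
gripper_width: 32.8
finger_force: 15.0
```

>>> apply_moves([
  [[0, 0, 0], [0, 0, 0]],
  [[0, 0, 0], [0, 0, 0]],
  [[0, 0, 0], [0, 0, 0]],
  [[0, 0, -0.02], [0, 0, 0]],
  [[0, 0, -0.035], [0, 0, 0]],
  [[0, 0, -0.035], [0, 0, 0]],
  [[-0.025, -0.029, 0], [0, 0, 0]],
  [[-0.025, -0.029, 0], [0, 0, 0]],
  [[-0.025, -0.029, 0], [0, 0, 0]],
  [[-0.025, -0.029, 0], [0, 0, 0]],
  [[-0.025, -0.03, 0], [0, 0, 0]],
  [[-0.024, -0.03, 0], [0, 0, 0]],
], hand=0.6)

```text
time_s: 7.85
eef_pos: [469.0, -84.7, 101.8]
tool_rot: [-0.0, 1.0, -0.001, 0.0]
wrist_force: [-0.1, -0.4, 0.9]
gripper_width: 56.5
finger_force: 0.0
```

>>> apply_moves([
  [[0, 0, 0], [0, 0, 0]],
  [[0, 0, 0], [0, 0, 0]],
  [[0, 0, 0], [0, 0, 0]],
  [[0, 0, 0], [0, 0, 0]],
])

```text
time_s: 8.25
eef_pos: [471.1, -86.9, 101.5]
tool_rot: [0.0, 1.0, -0.001, 0.001]
wrist_force: [0.4, 1.3, -0.1]
gripper_width: 56.5
finger_force: 0.0
```

Run:
```python
from h import *
t=viewer.capture("scene"); s=manip.sense(); print(s["eef_pos"],s["tool_rot"])
cv2.imwrite("pics/s2.png",cv2.resize(t["img"][140:320,80:340],None,fx=3,fy=3))
```

```text
[470.86904447 -86.81262339 101.45495844] [ 2.55031166e-04  9.99999081e-01 -1.26940836e-03  4.02174018e-04]
```

View pics/s2.png

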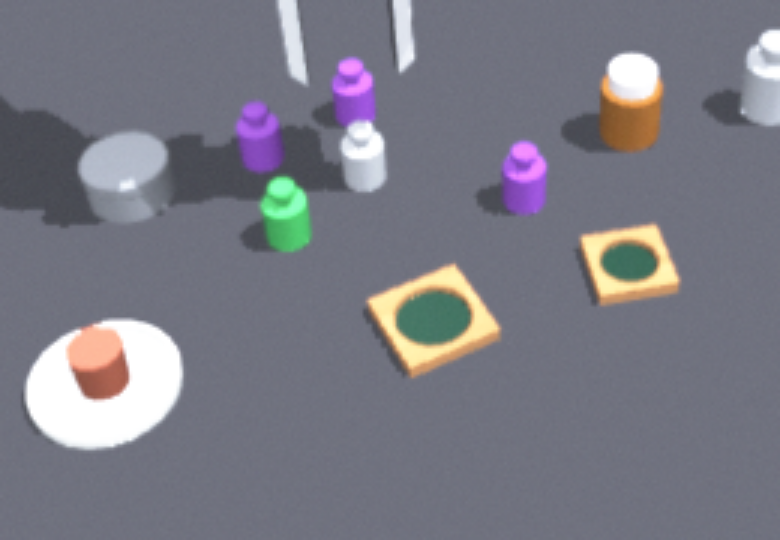

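Stopper stands upright in the dish at crop (100,365), and the medium holder (433,316) is empty. Now I lower onto the medium weight (363,158).

>>> apply_moves([
  [[0, 0, 0.03], [0, 0, 0]],
  [[0, 0, 0.03], [0, 0, 0]],
  [[0, 0, 0.02], [0, 0, 0]],
  [[0, 0, 0.012], [0, 0, 0]],
  [[0, 0, 0], [0, 0, 0]],
  [[0, 0, 0], [0, 0, 0]],
  [[0, 0, 0], [0, 0, 0]],
])

```text
time_s: 9.0
eef_pos: [470.9, -86.0, 10.4]
tool_rot: [0.0, 1.0, -0.001, 0.001]
wrist_force: [-0.1, 0.2, -0.5]
gripper_width: 56.5
finger_force: 0.0
```

>>> apply_moves([
  [[0, 0, 0], [0, 0, 0]],
  [[0, 0, 0], [0, 0, 0]],
  [[0, 0, 0], [0, 0, 0]],
  [[0, 0, 0], [0, 0, 0]],
  [[0, 0, 0], [0, 0, 0]],
  [[0, 0, 0], [0, 0, 0]],
  [[0, 0, 0], [0, 0, 0]],
], hand=0.15, grip_force=25)

```text
time_s: 9.7
eef_pos: [470.3, -85.8, 9.7]
tool_rot: [0.0, 1.0, -0.0, 0.0]
wrist_force: [-0.1, 0.1, 5.8]
gripper_width: 28.3
finger_force: 25.0
```

>>> apply_moves([
  [[0, 0, -0.01], [0, 0, 0]],
  [[0, 0, -0.03], [0, 0, 0]],
  [[0, 0, -0.03], [0, 0, 0]],
  [[0, 0, 0], [0, 0, 0]],
  [[0, 0, 0], [0, 0, 0]],
])

```text
time_s: 10.2
eef_pos: [470.2, -85.6, 79.8]
tool_rot: [0.0, 1.0, -0.0, 0.001]
wrist_force: [-0.3, -0.3, -2.6]
gripper_width: 28.5
finger_force: 25.0
```

Run:
```python
from h import *
t=viewer.capture("scene"); s=manip.sense(); print(s["eef_pos"],s["wrist_force"],proj(t,s["eef_pos"]))
cv2.imwrite("pics/s3.png",cv2.resize(t["img"][100:240,130:310],None,fx=4,fy=4))
```

```text
[469.47269579 -85.4829095   79.07466667] [ 0.21271158 -0.0136743  -0.94388521] [198.64069462 171.03001281]
```

View pics/s3.png

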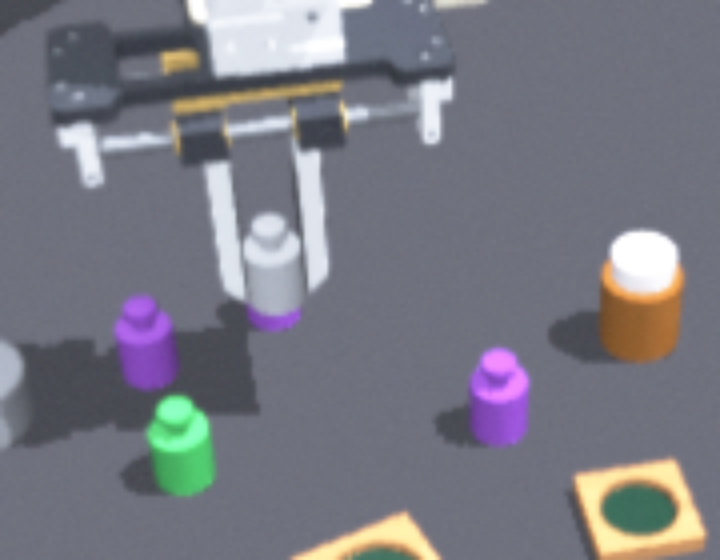

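>>> apply_moves([
  [[0.016, -0.003, 0], [0, 0, 0]],
  [[0.032, -0.005, 0], [0, 0, 0]],
  [[0.032, -0.005, 0], [0, 0, 0]],
  [[0.032, -0.005, 0], [0, 0, 0]],
  [[0.024, -0.004, 0], [0, 0, 0]],
  [[0.008, -0.002, 0], [0, 0, 0]],
  [[0, 0, 0.02], [0, 0, 0]],
  [[0, 0, 0.02], [0, 0, 0]],
  [[0, 0, 0.01], [0, 0, 0]],
  [[0, 0, 0], [0, 0, 0]],
  [[0, 0, 0], [0, 0, 0]],
  [[0, 0, 0], [0, 0, 0]],
])

```text
time_s: 11.45
eef_pos: [614.6, -62.0, 30.3]
tool_rot: [0.0, 1.0, -0.001, 0.001]
wrist_force: [-0.8, 0.2, -1.9]
gripper_width: 28.1
finger_force: 25.0
```

Run:
```python
from h import *
t=viewer.capture("scene"); s=manip.sense(); print(s["eef_pos"],s["wrist_force"],proj(t,[614,-61.5,4]),proj(t,[614,-61.5,20]))
m=masks(t["img"]); h=cv2.cvtColor(t["img"],cv2.COLOR_BGR2HSV)
cv2.imwrite("pics/s4.png",cv2.resize(t["img"][180:290,160:300],None,fx=5,fy=5))
```

```text
[614.71230261 -61.97273829  30.43094673] [ 0.53119118  0.32255387 -1.89109652] [223.87876913 247.47359105] [223.46093611 241.90912916]
```

View pics/s4.png

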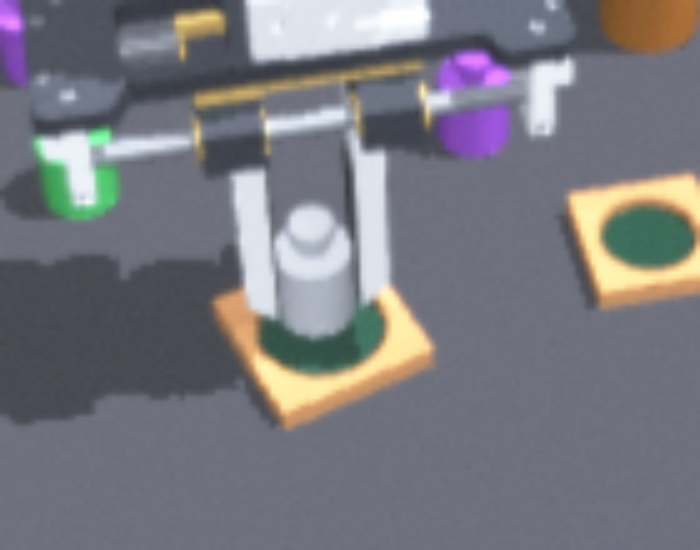

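The weight hangs upright at (315,275) over the recess (320,330). Lowering.

>>> apply_moves([
  [[0, 0, 0.008], [0, 0, 0]],
  [[0, 0, 0.005], [0, 0, 0]],
  [[0, 0, 0.002], [0, 0, 0]],
  [[0, 0, 0.001], [0, 0, 0]],
  [[0, 0, 0], [0, 0, 0]],
  [[0, 0, 0], [0, 0, 0]],
])

```text
time_s: 12.1
eef_pos: [613.6, -61.7, 13.8]
tool_rot: [-0.0, 1.0, -0.0, -0.0]
wrist_force: [-2.6, 0.9, 5.0]
gripper_width: 28.4
finger_force: 25.0
```

>>> apply_moves([
  [[0, 0, 0], [0, 0, 0]],
  [[0, 0, 0], [0, 0, 0]],
  [[0, 0, 0], [0, 0, 0]],
  [[0, 0, 0], [0, 0, 0]],
  [[0, 0, -0.02], [0, 0, 0]],
  [[0, 0, -0.035], [0, 0, 0]],
  [[0, 0, -0.035], [0, 0, 0]],
  [[0, -0.03, 0], [0, 0, 0]],
  [[0.001, -0.04, 0], [0, 0, 0]],
  [[0, -0.04, 0], [0, 0, 0]],
  [[0.001, -0.04, 0], [0, 0, 0]],
  [[0, -0.04, 0], [0, 0, 0]],
], hand=0.55)

```text
time_s: 13.3
eef_pos: [616.4, 129.7, 103.6]
tool_rot: [-0.0, 1.0, -0.001, 0.0]
wrist_force: [0.1, -0.4, -0.6]
gripper_width: 52.2
finger_force: 0.0
```

>>> apply_moves([
  [[0, -0.04, 0], [0, 0, 0]],
  [[0.001, -0.04, 0], [0, 0, 0]],
  [[0, -0.04, 0], [0, 0, 0]],
  [[0, -0.03, 0], [0, 0, 0]],
  [[0, -0.009, 0], [0, 0, 0]],
  [[0, 0, 0.03], [0, 0, 0]],
  [[0, 0, 0], [0, 0, 0]],
  [[0, 0, 0], [0, 0, 0]],
  [[0, 0, 0], [0, 0, 0]],
  [[0, 0, 0], [0, 0, 0]],
])

```text
time_s: 14.3
eef_pos: [618.5, 286.5, 74.8]
tool_rot: [-0.0, 1.0, -0.001, 0.001]
wrist_force: [1.0, -0.2, 0.8]
gripper_width: 51.9
finger_force: 0.0
```

Run:
```python
from h import *
t=viewer.capture("scene"); s=manip.sense(); print(s["eef_pos"],s["wrist_force"])
cv2.imwrite("pics/s5.png",cv2.resize(t["img"][140:270,200:430],None,fx=3.4,fy=3.4))
```

```text
[618.29189832 286.74705762  74.68554454] [-0.14720119  0.04045622 -0.48271594]
```

View pics/s5.png

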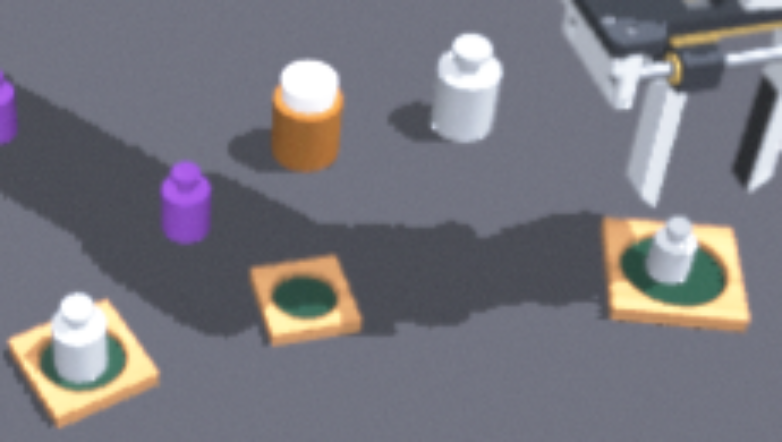

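Medium weight stands upright in its recess at (80,345). The small one is at (672,250), between the fingers. Descending.

>>> apply_moves([
  [[-0.001, 0, 0.025], [0, 0, 0]],
  [[0, 0, 0.02], [0, 0, 0]],
  [[0, 0, 0.012], [0, 0, 0]],
  [[0, 0, 0.005], [0, 0, 0]],
  [[0, 0, 0], [0, 0, 0]],
  [[0, 0, 0], [0, 0, 0]],
  [[0, 0, 0], [0, 0, 0]],
])

```text
time_s: 15.05
eef_pos: [617.2, 287.5, 12.5]
tool_rot: [-0.0, 1.0, -0.0, 0.001]
wrist_force: [-0.6, 0.1, -0.4]
gripper_width: 51.6
finger_force: 0.0
```

>>> apply_moves([
  [[0, 0, 0], [0, 0, 0]],
  [[0, 0, 0], [0, 0, 0]],
  [[0, 0, 0], [0, 0, 0]],
  [[0, 0, 0], [0, 0, 0]],
  [[0, 0, 0], [0, 0, 0]],
  [[0, 0, 0], [0, 0, 0]],
  [[0, 0, 0], [0, 0, 0]],
], hand=0.1, grip_force=20)

```text
time_s: 15.75
eef_pos: [616.4, 287.2, 11.6]
tool_rot: [-0.0, 1.0, -0.0, 0.0]
wrist_force: [0.1, -0.5, 0.8]
gripper_width: 22.1
finger_force: 20.0
```

>>> apply_moves([
  [[0, 0, -0.02], [0, 0, 0]],
  [[0, 0, -0.03], [0, 0, 0]],
  [[-0.002, 0.02, 0], [0, 0, 0]],
  [[-0.004, 0.038, 0], [0, 0, 0]],
  [[-0.004, 0.038, 0], [0, 0, 0]],
  [[-0.004, 0.038, 0], [0, 0, 0]],
  [[-0.004, 0.038, 0], [0, 0, 0]],
  [[-0.003, 0.03, 0], [0, 0, 0]],
  [[-0.001, 0.013, 0], [0, 0, 0]],
  [[0, 0, 0.02], [0, 0, 0]],
  [[0, 0, 0.01], [0, 0, 0]],
  [[0, 0, 0], [0, 0, 0]],
])

```text
time_s: 16.95
eef_pos: [592.8, 73.7, 29.8]
tool_rot: [-0.0, 1.0, 0.0, -0.002]
wrist_force: [-1.0, -0.2, -1.7]
gripper_width: 22.4
finger_force: 20.0
```

>>> apply_moves([
  [[0, 0, 0], [0, 0, 0]],
  [[0, 0, 0], [0, 0, 0]],
])

```text
time_s: 17.15
eef_pos: [594.7, 73.2, 31.9]
tool_rot: [-0.0, 1.0, 0.0, 0.0]
wrist_force: [0.9, -0.1, -0.5]
gripper_width: 22.2
finger_force: 20.0
```

Run:
```python
from h import *
t=viewer.capture("scene"); s=manip.sense(); print(s["eef_pos"],s["wrist_force"])
cv2.imwrite("pics/s6.png",cv2.resize(t["img"][160:260,230:350],None,fx=5,fy=5))
```

```text
[594.75333051  72.94150944  32.05578184] [-0.03831252  0.23334565 -0.17605746]
```

View pics/s6.png

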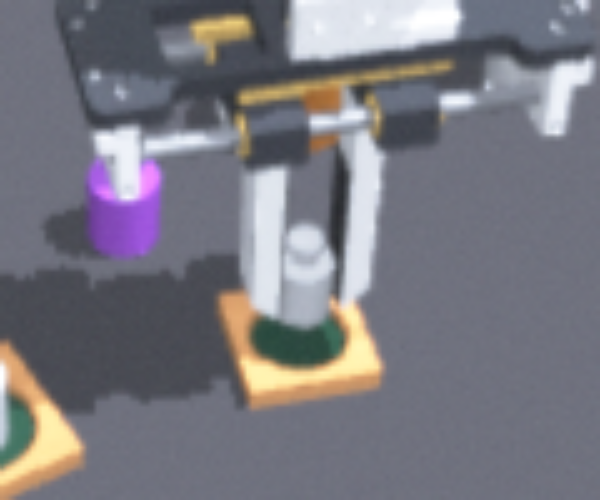

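The small weight hangs upright at (305,275), centred over its recess (300,335). Lowering by 20 mm.

>>> apply_moves([
  [[0, 0, 0.01], [0, 0, 0]],
  [[0, 0, 0.006], [0, 0, 0]],
  [[0, 0, 0.003], [0, 0, 0]],
  [[0, 0, 0.001], [0, 0, 0]],
  [[0, 0, 0], [0, 0, 0]],
  [[0, 0, 0], [0, 0, 0]],
  [[0, 0, 0], [0, 0, 0]],
])

```text
time_s: 17.9
eef_pos: [593.6, 72.1, 11.5]
tool_rot: [0.0, 1.0, -0.0, -0.001]
wrist_force: [-2.4, 0.4, 2.9]
gripper_width: 22.2
finger_force: 20.0
```

>>> apply_moves([
  [[0, 0, 0], [0, 0, 0]],
  [[0, 0, 0], [0, 0, 0]],
  [[0, 0, 0], [0, 0, 0]],
  [[0, 0, 0], [0, 0, 0]],
  [[0, 0, -0.02], [0, 0, 0]],
  [[0, 0, -0.035], [0, 0, 0]],
  [[0, 0, -0.045], [0, 0, 0]],
  [[-0.02, -0.021, 0], [0, 0, 0]],
  [[-0.028, -0.031, 0], [0, 0, 0]],
  [[-0.028, -0.031, 0], [0, 0, 0]],
  [[-0.028, -0.031, 0], [0, 0, 0]],
  [[-0.031, -0.031, 0], [0, 0, 0]],
], hand=0.7)

```text
time_s: 19.1
eef_pos: [458.8, 218.5, 111.7]
tool_rot: [-0.0, 1.0, -0.001, 0.001]
wrist_force: [0.3, -0.1, -0.6]
gripper_width: 66.0
finger_force: 0.0
```

>>> apply_moves([
  [[0, 0, 0], [0, 0, 0]],
  [[0, 0, 0], [0, 0, 0]],
  [[0, 0, 0], [0, 0, 0]],
  [[0, 0, 0], [0, 0, 0]],
])

```text
time_s: 19.5
eef_pos: [460.6, 215.9, 111.5]
tool_rot: [0.0, 1.0, -0.002, 0.0]
wrist_force: [-0.4, -0.3, 0.2]
gripper_width: 65.6
finger_force: 0.0
```

Run:
```python
from h import *
t=viewer.capture("scene"); s=manip.sense(); print(s["eef_pos"],s["wrist_force"])
cv2.imwrite("pics/s7.png",cv2.resize(t["img"][110:260,200:430],None,fx=3.4,fy=3.4))
```

```text
[460.4650762  216.02395176 111.48617896] [ 0.29528111 -0.02007513 -0.06266409]
```

View pics/s7.png

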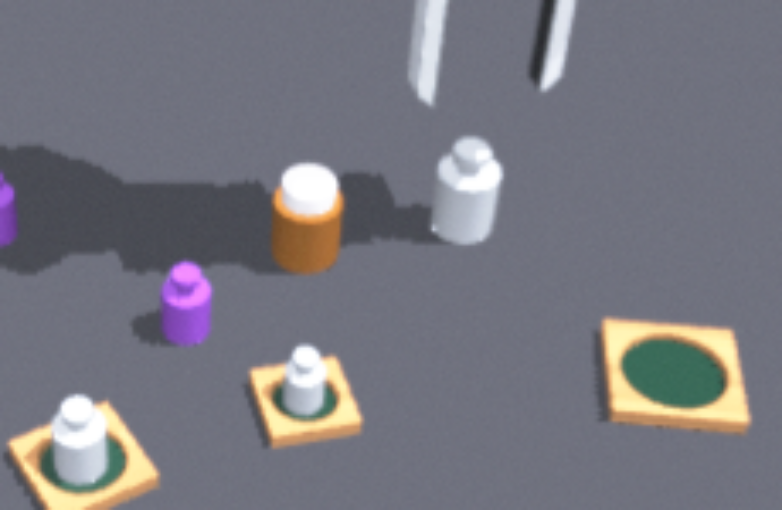

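The small weight is in its recess (303,390), the large weight at (467,195) stands ahead, and the large holder is empty. Descending.

>>> apply_moves([
  [[-0.001, -0.002, 0.03], [0, 0, 0]],
  [[0, 0, 0.03], [0, 0, 0]],
  [[0, 0, 0.02], [0, 0, 0]],
  [[0, 0, 0.015], [0, 0, 0]],
  [[0, 0, 0.006], [0, 0, 0]],
  [[0, 0, 0], [0, 0, 0]],
  [[0, 0, 0], [0, 0, 0]],
  [[0, 0, 0], [0, 0, 0]],
])

```text
time_s: 20.35
eef_pos: [459.1, 219.5, 11.3]
tool_rot: [-0.0, 1.0, -0.001, 0.001]
wrist_force: [-1.0, -0.9, -0.1]
gripper_width: 66.1
finger_force: 0.0
```

>>> apply_moves([
  [[0, 0, 0], [0, 0, 0]],
  [[0, 0, 0], [0, 0, 0]],
  [[0, 0, 0], [0, 0, 0]],
  [[0, 0, 0], [0, 0, 0]],
  [[0, 0, 0], [0, 0, 0]],
  [[0, 0, 0], [0, 0, 0]],
  [[0, 0, 0], [0, 0, 0]],
], hand=0.25, grip_force=40)

```text
time_s: 21.05
eef_pos: [458.3, 218.1, 10.7]
tool_rot: [0.001, 1.0, -0.001, -0.0]
wrist_force: [-0.5, -5.1, 5.4]
gripper_width: 38.2
finger_force: 40.0
```

>>> apply_moves([
  [[0, 0, -0.01], [0, 0, 0]],
  [[0, 0, -0.02], [0, 0, 0]],
  [[0, 0, -0.03], [0, 0, 0]],
  [[0, 0, 0], [0, 0, 0]],
  [[0, 0, 0], [0, 0, 0]],
  [[0, 0, 0], [0, 0, 0]],
])

```text
time_s: 21.65
eef_pos: [457.3, 219.3, 69.4]
tool_rot: [0.0, 1.0, -0.0, -0.001]
wrist_force: [-0.2, -0.4, -6.1]
gripper_width: 38.2
finger_force: 40.0
```

>>> apply_moves([
  [[0.014, -0.006, 0], [0, 0, 0]],
  [[0.028, -0.012, 0], [0, 0, 0]],
  [[0.035, -0.015, 0], [0, 0, 0]],
  [[0.035, -0.015, 0], [0, 0, 0]],
  [[0.028, -0.012, 0], [0, 0, 0]],
  [[0.015, -0.006, 0], [0, 0, 0]],
  [[0.006, -0.003, 0], [0, 0, 0]],
  [[0, 0, 0.015], [0, 0, 0]],
  [[0, 0, 0.015], [0, 0, 0]],
  [[0, 0, 0.008], [0, 0, 0]],
  [[0, 0, 0], [0, 0, 0]],
  [[0, 0, 0], [0, 0, 0]],
])

```text
time_s: 22.85
eef_pos: [618.9, 287.9, 32.2]
tool_rot: [0.0, 1.0, -0.0, -0.0]
wrist_force: [0.5, -0.3, -5.0]
gripper_width: 38.3
finger_force: 40.0
```

Run:
```python
from h import *
t=viewer.capture("scene"); s=manip.sense(); print(s["eef_pos"],s["wrist_force"])
cv2.imwrite("pics/s8.png",cv2.resize(t["img"][150:260,340:460],None,fx=5,fy=5))
```

```text
[619.50077393 288.19485154  32.80177533] [-0.23869571 -0.31263725 -4.83824207]
```

View pics/s8.png

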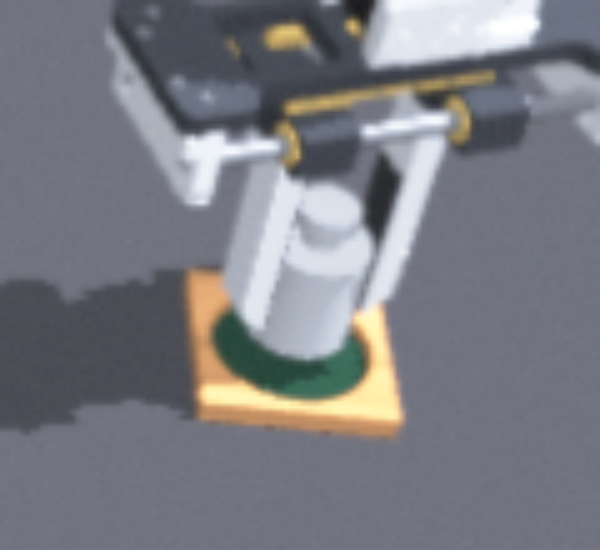

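The large weight hangs over its recess: foot (300,345) and recess centre (290,350). Its lean matches the fingers, so that is perspective. Lowering.

>>> apply_moves([
  [[0, 0, 0.008], [0, 0, 0]],
  [[0, 0, 0.005], [0, 0, 0]],
  [[0, 0, 0.003], [0, 0, 0]],
  [[0, 0, 0.001], [0, 0, 0]],
  [[0, 0, 0.001], [0, 0, 0]],
  [[0, 0, 0], [0, 0, 0]],
  [[0, 0, 0], [0, 0, 0]],
])

```text
time_s: 23.6
eef_pos: [619.2, 288.1, 14.8]
tool_rot: [0.0, 1.0, -0.0, -0.0]
wrist_force: [-1.7, -1.2, -1.8]
gripper_width: 38.2
finger_force: 40.0
```

Partly supported (the wrist load fell from -5 to -1.8 N). One more millimetre, then release.

>>> apply_moves([
  [[0, 0, 0.001], [0, 0, 0]],
  [[0, 0, 0], [0, 0, 0]],
  [[0, 0, 0], [0, 0, 0]],
])

```text
time_s: 23.9
eef_pos: [619.2, 288.1, 14.8]
tool_rot: [0.0, 1.0, -0.0, -0.0]
wrist_force: [-4.3, -1.8, 6.6]
gripper_width: 38.7
finger_force: 40.0
```

>>> apply_moves([
  [[0, 0, 0], [0, 0, 0]],
  [[0, 0, 0], [0, 0, 0]],
  [[0, 0, 0], [0, 0, 0]],
  [[0, 0, 0], [0, 0, 0]],
  [[0, 0, -0.02], [0, 0, 0]],
  [[0, 0, -0.04], [0, 0, 0]],
  [[0, 0, -0.04], [0, 0, 0]],
  [[-0.02, 0, -0.04], [0, 0, 0]],
  [[-0.04, 0, 0], [0, 0, 0]],
  [[-0.04, 0, 0], [0, 0, 0]],
  [[-0.04, 0, 0], [0, 0, 0]],
  [[-0.04, 0, 0], [0, 0, 0]],
], hand=0.7)

```text
time_s: 25.1
eef_pos: [438.1, 288.4, 153.8]
tool_rot: [-0.0, 1.0, -0.001, 0.0]
wrist_force: [0.5, 1.0, 0.1]
gripper_width: 65.6
finger_force: 0.0
```

>>> apply_moves([
  [[0, 0, 0], [0, 0, 0]],
  [[0, 0, 0], [0, 0, 0]],
  [[0, 0, 0], [0, 0, 0]],
  [[0, 0, 0], [0, 0, 0]],
])

```text
time_s: 25.5
eef_pos: [441.1, 288.2, 153.5]
tool_rot: [-0.0, 1.0, -0.001, 0.001]
wrist_force: [-0.6, -1.0, -0.3]
gripper_width: 65.7
finger_force: 0.0
```

Run:
```python
from h import *
t=viewer.capture("scene"); s=manip.sense(); print(s["time_s"],s["eef_pos"],s["wrist_force"],s["gripper_width"])
mk=(lambda h:(h[...,2]>150)&(h[...,1]<75))(cv2.cvtColor(t["img"],cv2.COLOR_BGR2HSV))
for n,X,h in [("wl",(620,289,4),64),("wm",(614,-61.5,4),47),("ws",(595,72.5,4),38)]:
    u=proj(t,np.add(X,(0,0,h/2))); B=blob(mk,u,15); print(n,u.round(1),None if B is None else (B[0].round(1),B[1]))
cv2.imwrite("pics/s9.png",cv2.resize(t["img"][130:300,80:440],None,fx=2.2,fy=2.2))
```

```text
25.55 [440.82243638 288.13003642 153.39444892] [-0.2406465  -0.05217471 -1.43188008] 65.68528048375424
wl [401.1 209.8] (array([401.2, 210. ]), array([388, 193,  28,  35, 657], dtype=int32))
wm [223.3 239.3] (array([223.1, 239. ]), array([214, 226,  18,  27, 380], dtype=int32))
ws [289.8 222.4] (array([289.4, 221.3]), array([283, 211,  14,  21, 222], dtype=int32))
```

View pics/s9.png

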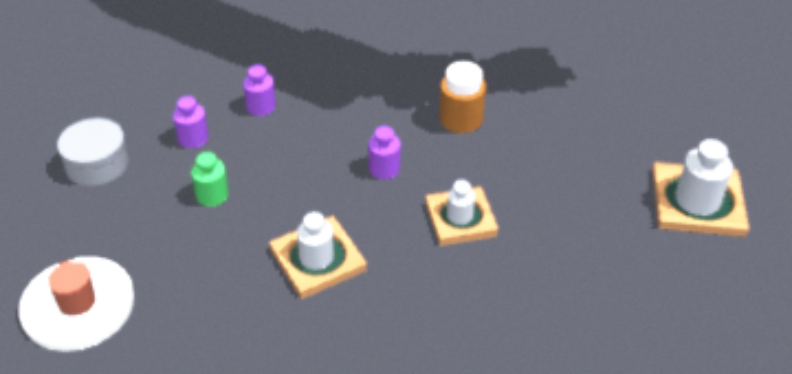

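All three weights stand upright in their recesses (large (704,182), medium (315,245), small (461,205)), within about a pixel of the prediction. The stopper (72,290) is in the dish, and the bottle and tin have not moved. Handing in.

```bash
python3 -c "
from cell import job
print(job.close_job())"
```

```text
the job is handed in; nothing more can be done
None
```

The job is handed in (no verdict was returned): in the last picture each weight stood upright in its own holder and the stopper in the dish, all released, with the bottle and tin where they were, at about 25.5 s of the 112 s allowed.

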